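Fetch the strayed river stone out from under the low shelf with the reacher

TASK

The smaller river stone has rolled to the back under the low bamboo shelf. Pick up the reacher, go in under the shelf's open front with the hand leaning well back so that it clears the loaded shelf, squeeze the trigger to close the jaws on the stone, bring it out and set it down on the orange trivet beside its bigger mate, letting go only once it stands on the trivet. Then lay the reacher back down flat on the bare sideboard, and do not touch the stone by hand, bang against the shelf or disturb anything else.

Things in the scene. Friction and masses are not known exactly. Their poses are not given: they have to be found in the camera images.
- stone_mid (a point): The stone to fetch: a plain grey flattened river pebble, round in plan, 40 mm across and 24 mm high, 50 g, lying flat on the sideboard under the low shelf, about 235 to 255 mm in from the shelf's open front. Point: its centre, 12 mm above its underside.
- stone: The same stone; origin at the centre of its underside.
- shelf: Low fixed bamboo shelf, slatted top 332 mm deep (x -150 to 182 mm) by 360 mm long (y): 110 mm clear below, top at 124 mm; 32 mm slats with 43 mm gaps run along y; four 28 mm square corner legs, 28 mm high beams under the short ends. Origin: on the sideboard, mid-length. x points from the open front (at -150 mm, facing the robot's right) to the back. Frame, plant, matches lie on it.
- reacher: Pick-up reacher, 320 mm long, 28 mm thick, 150 g, on its side. Origin: its underside, below the shaft axis at the handle's middle; x along the shaft to the jaws, z up, y to the trigger. Handle bar: y -10 to 10 mm, x -54 to 52 mm; 32 mm wide butt behind it, 46 mm wide pivot block ahead (to x = 102); 14 mm shaft; head at x = 147 to 175. Centre of mass 20 mm ahead of the origin.
- reacher_grip (a point): Grip centre, at x = 0, y = 19, z = 14 mm of the reacher: midway between the outer faces of handle and lever. Take both together here, fingers closing along y (58 mm over both when released); fingers may lean about y. The lever needs 14 N to start, 20 N fully in (43 mm over both); at 53 mm it is held with the jaws open; on the stone it stops near 47 mm: grip with 35 to 50 N.
- trigger (a joint): Trigger lever angle: 0 released, up to 0.22 rad fully squeezed (75 mm lever arm at the grip centre), spring-returned. Lever: x -45 to 45 mm of the reacher. It drives the jaws: about 72 mm between the pads at 0, 60 mm at 0.06, 40 mm (the stone) at about 0.15.
- reacher_jaws (a point): Point midway between the two jaw pads, on the shaft's axis, 235 mm ahead of the reacher's origin (and of the grip centre, along x) and 14 mm above the underside. Pads 30 mm long and 18 mm high, shallow V inside; the jaws close in the reacher's x-y plane and reach 17 mm beyond this point, and when open 47 mm to either side.
- jaw_left: The jaw on the trigger's side (+y); origin at its pivot in the head.
- jaw_right: The other jaw; origin at its pivot in the head.
- trivet: Hard orange silicone trivet, fixed flat on the sideboard, 190 mm square, 8 mm thick. Origin: centre of its underside; x and y along its sides.
- mate_mid (a point): The bigger river stone on the trivet, the same grey, 54 mm across and 32 mm high, loose. Point: its centre, 16 mm above the trivet.
- tealight: Tea-light in an aluminium cup, 38 mm across, 15 mm high, loose, also under the shelf. Origin: centre of its underside.
- photo_frame: Empty silver aluminium photo frame on its foot, 122 mm wide, 168 mm high, loose on the front of the shelf's top. Origin: centre of its underside.
- succulent: Small potted plant, 68 mm across, about 85 mm high, loose on the shelf's top. Origin: centre of its underside.
- jug: Turquoise jug, 116 mm across (handle on +y reaches 97 mm out), 165 mm high, loose at the robot's left, before the shelf. Origin: centre of its underside.
- match_box: Box of matches, 56 x 110 x 20 mm, loose on the shelf's top. Origin: centre of its underside.
Mind the look-alikes: they are no part of the job. What is shaped like the stone but red is not meant.

How it is judged (in metres and radians):
On the way, in this order (a step that is already met when the one before it is completed fails the run):
1. The jaws are squeezed on the stone while it is still at the back under the shelf (contact force between each of jaw_left, jaw_right and stone above 0.8 N and value of joint trigger above 0.08 rad and x of stone_mid in the frame of shelf above 0.03 m), for 0.2 s.
2. The stone is brought out clear of the shelf's front, held in the jaws (contact force between each of jaw_left, jaw_right and stone above 0.3 N and x of stone_mid in the frame of shelf below -0.17 m), for 0.1 s.
3. The stone is set on the trivet while still in the jaws (contact force between each of jaw_left, jaw_right and stone above 0.1 N and x of stone_mid in the frame of trivet between -0.085 and 0.085 m and y of stone_mid in the frame of trivet between -0.085 and 0.085 m and height (world z) of stone_mid below 0.026 m), for 0.1 s.
At the end, for the whole second after the job is handed in: Small stone resting on the trivet (centre 10 mm or more inside its edges, 17 to 26 mm up), still, clear of the reacher; bigger stone within 30 mm of its start; reacher still, flat on the sideboard (grip and jaw points below 19 mm, tilt under 0.08 rad), off the trivet, trigger under 0.02 rad (x of stone_mid in the frame of trivet between -0.085 and 0.085 m and y of stone_mid in the frame of trivet between -0.085 and 0.085 m and height (world z) of stone_mid between 0.017 and 0.026 m and linear speed of each of stone, reacher below 0.02 m/s and contact force between reacher and stone below 0.05 N and contact force between reacher and trivet below 0.05 N and height (world z) of each of reacher_grip, reacher_jaws below 0.019 m and angle between reacher's own z axis and vertical below 0.08 rad and value of joint trigger below 0.02 rad and distance of mate_mid from where it was at the start of the episode below 0.03 m); the robot touches nothing.
It fails at once if the small stone is touched by the hand (contact force between any of the fingers, the arm and stone above 0.3 N).
It fails at once if the shelf is struck or pressed with more than 15 N (contact force between any of the arm, the fingers, reacher and shelf above 15 N).
It fails at once if the bigger stone is shifted by more than 30 mm (distance of mate_mid from where it was at the start of the episode above 0.03 m).
It fails at once if another bystander is shifted by more than 25 mm (distance of any of photo_frame, succulent, tealight, jug, match_box from where it was at the start of the episode above 0.025 m).
It also fails if it takes over 58 s, if anything falls off the work surface, if the arm or the gripper's body presses on something with over 40 N, if the wrist force passes 120 N, or if a joint passes its speed limit or range.

ROBOT

A 7-joint arm with a two-finger parallel gripper is mounted at the origin on the work surface. World frame = base frame: x ahead of the robot, y to its left, z up, the work surface at z = 0. Lengths are in m, angles in degrees, forces in N, time in s.
With the tool pointing down it reaches from about 0.4 to 0.75 m from the base axis. Payload 19.5 kg.
Tool frame: the origin (TCP) lies at the very end of the fingers, on their centre line; the grasp point (between the pads) lies 19 mm behind it; x points along the fingers, y is the direction in which the jaws open and shut, and the axes are right-handed (so a half turn about x gives the same grasp; the last joint's range is limited). The gripper opens to 85 mm and grips with 20 to 120 N. Pads are 22 mm wide; open, the fingers measure 114 mm over their backs; the gripper's body (76 mm by 85 mm) begins 54 mm behind the grasp point. The pads swing forward as they close: fully open they stand 13 mm farther back than shut.
Start: joints at [-66.675, 40.479, -1.581, 85.061, 1.261, 54.483, -4.326], TCP at [0.249, 0.518, 0.231] pointing down, gripper open.
Joint ranges: [-155.06, 155.06], [-18.47, 123.98], [-90, 86.84], [0, 140.48], [-83.41, 263.41], [0, 116], [-161.91, 161.91]. Speed limits (degrees/s): [108.29, 108.29, 147.25, 147.25, 172.46, 172.46, 172.46].

INTERFACE

Orientations are given as [roll, pitch, yaw] about the fixed x, y, z axes, in that order (R = Rz(yaw) Ry(pitch) Rx(roll)).
In Python, from bench import robot, set_gripper, cams, order gives the robot as it stands. Calls block until the motion is done:
- robot.move_to(position, orientation): joint-space move of the TCP to a pose.
- robot.servo_line(position, orientation=None, vel=0.15, contact_N=None): straight line of the TCP; orientation=None keeps the orientation; vel is the mean speed in m/s. With contact_N (N) it stops when the force on the tool has changed by that much, and returns True; else False.
- robot.movej(angles): joint-space move.
- set_gripper(opening): finger opening in m; the grip force is fixed at half the most; returns when the fingers have stopped.
- robot.hold(seconds).
- robot.ik(position, orientation): joint angles nearest the present ones, or None.
- cams.read_camera(name): name is "scene" or "top" or "wrist"; returns a dict with "color" (480x640x3 uint8, red, green, blue), "range_z" (480x640 float32, m along the optical axis (not along the pixel's ray), 0 where there is no reading), "K" (3x3 intrinsics, pixels), "extrinsics" (4x4, takes a point from camera to world coordinates). Camera axes: x right, y up, looking along -z (the intrinsics and any distortion apply to the point x, -y, -z); pixel columns grow to the right and rows downward; lengths in m; the calibration is good to about 2 mm. A picture is of the moment at which its call begins.
A pose or a line that the arm cannot do raises robot.Unreachable and nothing moves.
- order.sign_off(): hands the job in, once; it reports no verdict.
Trained networks look in a picture, given as the dict that the camera call returned (one of the last four; its "shot" number tells which), for a name from the list of things; names that differ only in an ending like _2 or _b are one class to them, and where a whole thing is asked for, a point or a joint stands for the part that bears it (a point fixed in the world has none). Each returns a list of dicts, best first, with "confidence" (0 to 1); they miss things now and then, are a little off and sometimes report something else, mostly with a low value. They report only what shows in the picture. A call takes as long as a camera call. They do not tell look-alikes from the thing itself.
- cams.trace(label, picture): "mask" (480x640 bool, what is visible of it) and "bbox" ([left, top, right, bottom] in pixels, round what is visible of it).
- cams.spot_point(label, picture): "centre" ([column, row] in pixels: a listed point, or the origin of a listed thing).
Readings, each from a call of its own:
- robot.current_t(): time.
- robot.current_joints(): joint angles.
- robot.current_qvel(): joint speeds.
- robot.current_tau(): joint torques, N m.
- robot.current_tcp_pos(): TCP position.
- robot.current_tcp_rot(): TCP orientation.
- robot.current_ft_force(): force on the tool from outside, world axes, zero at the start.
- robot.current_wrist_torque(): the same for the moment, N m.
- robot.current_gripper_width(): finger opening in m.
Only numpy, scipy, OpenCV 4.12 (cv2) and the standard library are available. Lean on these libraries where they do the work, as an engineer would, in place of code of your own. Each camera call takes 0.05 s, during which the arm holds its last target.

## Working session

There is one attempt and no reset: what is moved stays moved. The work goes in short steps, each a Python script; the robot and the scene stay as the last script left them, time stands still between calls to the robot, and variables do not carry over. Pictures are saved under pics/ and viewed, and the job is handed in when it is done.

```bash
ls -la; mkdir -p pics
cat > h.py <<'E'
import numpy as np, cv2
from bench import robot,set_gripper,cams,order
def save(c,n): cv2.imwrite('pics/'+n+'.png',cv2.cvtColor(c['color'],cv2.COLOR_RGB2BGR))
def px2w(c,u,v,z=None,rng=None):
    K=c['K'];E=c['extrinsics']
    d=np.array([(u-K[0,2])/K[0,0],-(v-K[1,2])/K[1,1],-1.0])
    if z is not None:
        o=E[:3,3];r=E[:3,:3]@d;t=(z-o[2])/r[2];return o+t*r
    if rng is None: rng=c['range_z'][int(round(v)),int(round(u))]
    return (E@np.r_[d*rng,1])[:3]
def w2px(c,p):
    E=c['extrinsics'];q=np.linalg.inv(E)@np.r_[p,1]
    K=c['K'];return np.array([K[0,0]*q[0]/-q[2]+K[0,2],K[1,1]*-q[1]/-q[2]+K[1,2]])
def cloud(c,mask=None):
    K=c['K'];E=c['extrinsics'];r=c['range_z'];v,u=np.nonzero((r>0)&(mask if mask is not None else True))
    z=r[v,u];P=np.stack([(u-K[0,2])/K[0,0]*z,-(v-K[1,2])/K[1,1]*z,-z,np.ones_like(z)])
    return (E@P)[:3].T
E
python3 - <<'E'
from h import *
print(robot.current_t(),robot.current_tcp_rot())
for n in ['scene','top','wrist']:
    c=cams.read_camera(n);save(c,n+'0');print(n,c['K'].tolist(),np.round(c['extrinsics'],3).tolist(),[k for k in c])
    np.savez('pics/%s0.npz'%n,**c)
E
```

```text
total 12
drwxr-xr-x  3 agent agent 4096 Dec  6 06:57 .
drwxr-xr-x 23 root  root  4096 Dec  6 06:57 ..
drwxr-xr-x  2 agent agent 4096 Dec  6 06:57 pics
0.0 [ -86.8680094    89.9380768  -112.58147451]
scene [[447.86641564570164, 0.0, 314.3540855562125], [0.0, 447.86641564570164, 245.5605420581505], [0.0, 0.0, 1.0]] [[-0.839, -0.456, 0.298, 0.806], [0.544, -0.709, 0.448, 0.445], [0.007, 0.538, 0.843, 0.874], [0.0, 0.0, 0.0, 1.0]] ['color', 'range_z', 'K', 'extrinsics', 'shot']
top [[612.3220548476903, 0.0, 323.81965150622466], [0.0, 612.3220548476903, 242.7333394431754], [0.0, 0.0, 1.0]] [[-0.001, 0.987, -0.164, 0.339], [-1.0, 0.001, 0.012, 0.055], [0.012, 0.164, 0.986, 1.39], [0.0, 0.0, 0.0, 1.0]] ['color', 'range_z', 'K', 'extrinsics', 'shot']
wrist [[384.1447949610552, 0.0, 315.24688664202097], [0.0, 384.1447949610552, 240.43320603593222], [0.0, 0.0, 1.0]] [[0.434, -0.854, -0.287, 0.174], [0.901, 0.411, 0.14, 0.554], [-0.001, -0.319, 0.948, 0.374], [0.0, 0.0, 0.0, 1.0]] ['color', 'range_z', 'K', 'extrinsics', 'shot']
```

View pics/scene0.png

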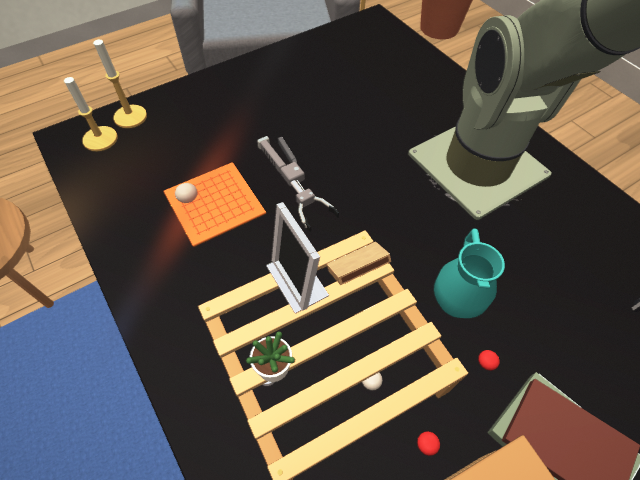

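View pics/top0.png

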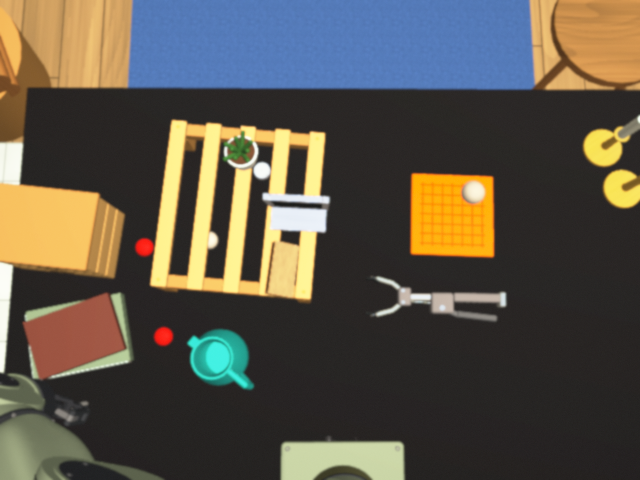

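View pics/wrist0.png

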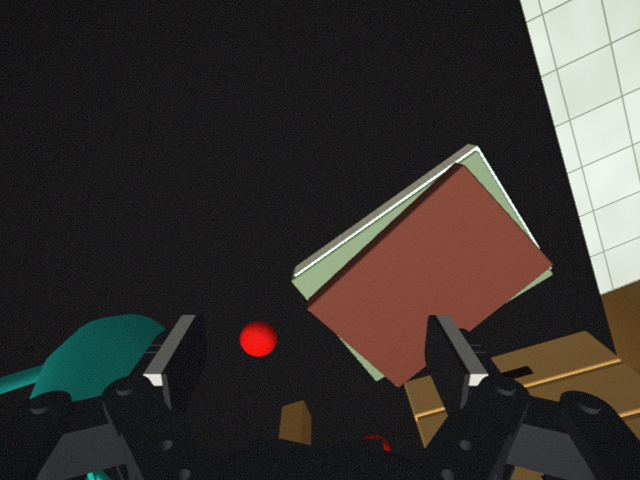

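The top view has world +x up and +y left. The shelf is at the upper left with its open front facing right, and the frame stands on it. The small stone shows through the slats near (211,240) and the tealight near (262,171). The reacher's jaws point at the shelf, around (375,297), and the trivet is at (452,215). Next I measure positions.

Run:
```python
from h import *
pics={n:cams.read_camera(n) for n in ['top','scene']}
for l in ['stone_mid','stone','shelf','reacher','reacher_grip','reacher_jaws','jaw_left','jaw_right','trivet','mate_mid','tealight','photo_frame','succulent','jug','match_box','trigger']:
    for n,c in pics.items():
        try:s=cams.spot_point(l,c)[:2]
        except Exception as e: s=[];print(l,e)
        t=cams.trace(l,c)[:2]
        for d in s: 
            z={'stone_mid':.012,'reacher_grip':.014,'reacher_jaws':.014,'mate_mid':.024}.get(l,0)
            print(l,n,'pt',np.round(d['centre'],1),round(d['confidence'],2),np.round(px2w(c,*d['centre'],z=z),4))
        for d in t:
            P=cloud(c,d['mask']); print(l,n,'bbox',d['bbox'],round(d['confidence'],2),d['mask'].sum(),np.round(np.median(P,0),3) if len(P) else '')
```

```text
stone_mid top pt [161.1 335.5] 0.54 [0.3589 0.3994 0.012 ]
stone_mid top pt [146.1 244.8] 0.53 [0.5628 0.442  0.012 ]
stone_mid top bbox [154.6, 326.6, 173.2, 343.7] 0.7 216 [0.358 0.392 0.022]
stone_mid top bbox [136.4, 239.1, 150.4, 255.1] 0.56 204 [0.556 0.444 0.022]
stone_mid scene pt [430.9 445.2] 0.73 [0.5571 0.4529 0.012 ]
stone_mid scene pt [377.5 375.5] 0.72 [0.5614 0.3022 0.012 ]
stone_mid scene bbox [419.7, 432.0, 438.4, 456.5] 0.8 450 [0.562 0.448 0.022]
stone_mid scene bbox [479.3, 351.5, 500.1, 373.5] 0.73 338 [0.364 0.397 0.022]
stone top pt [163.5 336.2] 0.67 [0.3575 0.397  0.    ]
stone top pt [150.1 247.7] 0.61 [0.558  0.4359 0.    ]
stone top bbox [410.8, 173.3, 494.9, 256.1] 0.66 6103 [ 0.627 -0.251  0.008]
stone top bbox [156.3, 324.6, 171.6, 345.9] 0.57 257 [0.358 0.393 0.021]
stone scene pt [426.4 443.3] 0.65 [0.5583 0.4462 0.    ]
stone scene pt [487.3 360.1] 0.6 [0.3551 0.3947 0.    ]
stone scene bbox [360.0, 373.4, 381.4, 389.0] 0.73 238 [0.579 0.309 0.022]
stone scene bbox [419.8, 431.6, 442.5, 454.8] 0.58 400 [0.561 0.447 0.022]
shelf top pt [252.6 223.4] 
[... 4204 characters left out ...]
 pt [357.7 266.2] 0.77 [0.4457 0.0796 0.    ]
match_box scene bbox [325.8, 242.8, 390.5, 286.0] 0.64 1439 [0.499 0.135 0.142]
match_box scene bbox [256.8, 136.3, 338.9, 230.0] 0.5 1667 [ 0.44  -0.215  0.024]
trigger it knows: jaw_left, jaw_right, jug, match_box, mate_mid, photo_frame, reacher, reacher_grip, reacher_jaws, shelf, stone, stone_mid, succulent, tealight, trivet
trigger top bbox [449.5, 310.4, 499.8, 322.6] 0.7 318 [ 0.403 -0.294  0.025]
trigger it knows: jaw_left, jaw_right, jug, match_box, mate_mid, photo_frame, reacher, reacher_grip, reacher_jaws, shelf, stone, stone_mid, succulent, tealight, trivet
trigger scene bbox [278.3, 137.0, 295.2, 158.1] 0.45 184 [ 0.406 -0.295  0.026]
```

Run:
```python
from h import *
Z={n:dict(np.load('pics/%s0.npz'%n)) for n in ['top','scene']}
def colcloud(c):
    m=c['range_z']>0; return cloud(c,m), c['color'][m].astype(float)
for n,c in Z.items():
    P,C=colcloud(c); sat=C.max(1)-C.min(1)
    print(n)
    m=(abs(P[:,0]-.575)<.05)&(abs(P[:,1]-.305)<.05)&(P[:,2]<.035)&(C.min(1)>90)&(sat<70)
    Q=P[m]; print('stone',len(Q),np.round(Q.min(0),4),np.round(Q.max(0),4),np.round(Q.mean(0),4))
    # fit sphere/ellipsoid centre : r=20,h=12 about centre
    from scipy.optimize import least_squares
    if len(Q)>30:
        f=lambda p: np.sqrt(((Q[:,0]-p[0])**2+(Q[:,1]-p[1])**2)/.02**2+((Q[:,2]-.012-p[2])/.012)**2)-1
        r=least_squares(f,[*Q.mean(0)[:2],0],loss='soft_l1',f_scale=.1);print(' ellipsoid',np.round(r.x,4),round(r.cost,3))
    # mate
    m=(abs(P[:,0]-.685)<.06)&(abs(P[:,1]+.30)<.06)&(P[:,2]>.012)&(P[:,2]<.06)&(sat<60)&(C.min(1)>90)
    Q=P[m]; print('mate',len(Q),np.round(Q.min(0),4),np.round(Q.max(0),4))
    f=lambda p: np.sqrt(((Q[:,0]-p[0])**2+(Q[:,1]-p[1])**2)/.027**2+((Q[:,2]-.024-p[2])/.016)**2)-1
    r=least_squares(f,[*Q.mean(0)[:2],0],loss='soft_l1',f_scale=.1);print(' ellipsoid',np.round(r.x,4),round(r.cost,3))
    # trivet
    m=(C[:,0]>180)&(C[:,2]<90)&(sat>130)&(abs(P[:,2]-.008)<.008)&(P[:,1]<-.1)
    Q=P[m]; print('trivet',len(Q),np.median(Q[:,2]),cv2.minAreaRect((Q[:,:2]).astype(np.float32)))
    # shelf top
    m=(abs(P[:,2]-.124)<.006)&(C[:,0]>150)&(C[:,2]<C[:,0]-30)&(P[:,1]>-.05)&(P[:,0]>.35)&(P[:,1]<.42)
    Q=P[m]; print('shelf',len(Q),np.median(Q[:,2]),cv2.minAreaRect(Q[:,:2].astype(np.float32)))
    box=cv2.boxPoints(cv2.minAreaRect(Q[:,:2].astype(np.float32)));print(np.round(box,4).tolist())
    # reacher
    m=(P[:,0]>.36)&(P[:,0]<.52)&(P[:,1]<-.03)&(P[:,1]>-.4)&(P[:,2]>.012)&(P[:,2]<.05)&(C.min(1)>40)
    Q=P[m];np.save('pics/re_%s.npy'%n,Q);print('reacher',len(Q),np.round(Q.min(0),4),np.round(Q.max(0),4),np.percentile(Q[:,2],[50,90]))
    print(' lowest z of background', np.median(P[(abs(P[:,0]-.45)<.02)&(abs(P[:,1]+.02)<.02),2]))
# rectified top crop of reacher
c=Z['top']
xs=np.linspace(.54,.34,500);ys=np.linspace(-.02,-.40,760)
mp=np.array([[w2px(c,[x,y,.026]) for y in ys] for x in xs],np.float32)
im=cv2.remap(c['color'],mp[...,0],mp[...,1],cv2.INTER_CUBIC);cv2.imwrite('pics/rect_re.png',im[...,::-1])
```

```text
top
stone 139 [ 0.5554  0.2822 -0.0073] [0.5972 0.3013 0.0288] [0.5728 0.2913 0.0174]
 ellipsoid [5.744e-01 3.002e-01 4.000e-04] 1.705
mate 326 [ 0.6588 -0.3265  0.0275] [ 0.7057 -0.279   0.048 ]
 ellipsoid [ 0.6853 -0.3028  0.002 ] 1.974
trivet 7072 0.00821537449050358 ((0.6764541268348694, -0.4230581521987915), (0.23283939063549042, 0.5698688626289368), 13.59395980834961)
shelf 10803 0.12381459045998167 ((0.6262707114219666, 0.21945928037166595), (0.3326371908187866, 0.3618100583553314), 85.06124877929688)
[[0.4316999912261963, 0.06930000334978104], [0.7922000288963318, 0.03819999843835831], [0.8208000063896179, 0.36959999799728394], [0.4603999853134155, 0.40070000290870667]]
reacher 1933 [ 0.3903 -0.3661  0.0121] [ 0.4894 -0.0556  0.0374] [0.02577859 0.0305559 ]
 lowest z of background -0.00011624377415397902
scene
stone 223 [0.5576 0.2959 0.0112] [0.5949 0.321  0.027 ] [0.5784 0.3084 0.0215]
 ellipsoid [0.5752 0.3016 0.0016] 0.75
mate 262 [ 0.6637 -0.3243  0.026 ] [ 0.7117 -0.2772  0.0442]
 ellipsoid [ 0.6853 -0.3029  0.0026] 0.698
trivet 4357 0.008966422387592599 ((0.6372796893119812, -0.2596367299556732), (0.19876456260681152, 0.18875718116760254), 88.0220947265625)
shelf 15995 0.12449367315579252 ((0.6266969442367554, 0.21942678093910217), (0.3329489529132843, 0.3593996465206146), 85.1641845703125)
[[0.4336000084877014, 0.06870000064373016], [0.791700005531311, 0.03840000182390213], [0.8198000192642212, 0.3702000081539154], [0.4616999924182892, 0.40049999952316284]]
reacher 1336 [ 0.3915 -0.366   0.0121] [ 0.4918 -0.0563  0.0339] [0.0264315  0.03025969]
 lowest z of background 0.0009173306194943942
```

View pics/rect_re.png

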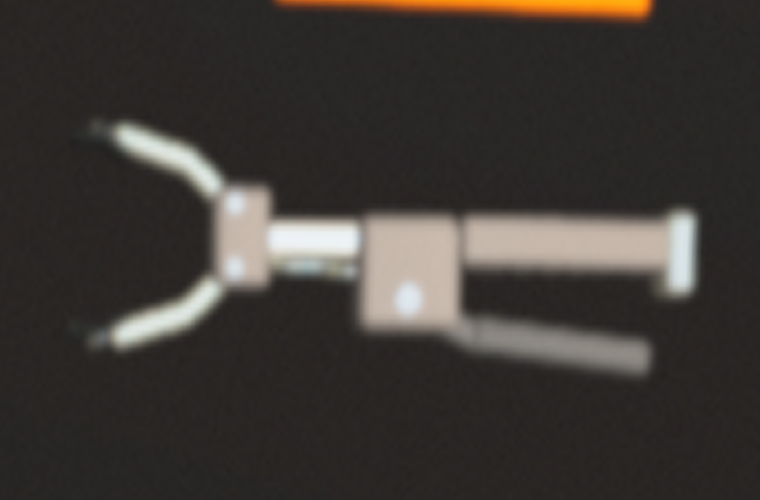

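```bash
cat >> h.py <<'E'
from scipy.spatial.transform import Rotation as R
def tool(G,psi,th,flip=1,d=0.012,pitch=0.0):
    """G: world pos of point on finger axis (grip centre); psi reacher yaw deg; th lean deg."""
    p,t=np.radians(psi),np.radians(th)
    dr=np.array([np.cos(p),np.sin(p),0]);yr=np.array([-np.sin(p),np.cos(p),0])
    a=np.sin(t)*dr-np.cos(t)*np.array([0,0,1.]);ty=flip*yr;tz=np.cross(a,ty)
    return np.asarray(G)+a*(0.019-d), R.from_matrix(np.stack([a,ty,tz],1)).as_euler('xyz',degrees=True)
E
python3 - <<'E'
from h import *
print(robot.current_t())
Rt=R.from_euler('xyz',robot.current_tcp_rot(),degrees=True).as_matrix()
print('cam in tool',Rt.T@(np.load('pics/wrist0.npz')['extrinsics'][:3,3]-robot.current_tcp_pos()))
# reacher axis refinement
A=[]
for n in ['top','scene']:
    Q=np.load('pics/re_%s.npy'%n)
    for lo,hi in [(-.345,-.26),(-.195,-.16),(-.245,-.21)]:
        q=Q[(Q[:,1]>lo)&(Q[:,1]<hi)&(Q[:,2]>.02)]
        if lo==-.345:q=q[q[:,0]>.425]
        print(n,lo,len(q),np.round([np.percentile(q[:,0],2),np.percentile(q[:,0],98),q[:,0].mean()],4), np.percentile(q[:,2],90))
for th in (40,45,50):
  for fl in (1,-1):
    for nm,G,psi in [('pick',(.4245,-.302,.014),89.3),('front',(.53,-.23,.03),85),('in',(.555,.067,.016),85),('in80',(.534,.07,.016),80),('set45',(.597-.166,-.22-.166,.024),45),('set60',(.597-.1175,-.22-.2035,.024),60),('set75',(.597-.061,-.22-.227,.024),75)]:
        q=robot.ik(*tool(G,psi,th,fl)); print(th,fl,nm,None if q is None else np.round(q,0))
E
```

```text
3.35
cam in tool [-0.14292167 -0.00020637 -0.08319531]
top -0.345 348 [0.4338 0.4522 0.4428] 0.03085590733969392
top -0.195 49 [0.4387 0.4502 0.4446] 0.024218465888500518
top -0.245 318 [0.4098 0.4523 0.4309] 0.031738197776508145
scene -0.345 209 [0.4342 0.4549 0.4458] 0.03102429894911767
scene -0.195 37 [0.4415 0.4531 0.447 ] 0.02222054493451766
scene -0.245 188 [0.4122 0.4547 0.4346] 0.03077533423174991
40 1 pick [ 23.  91.  74.  77. -81. 114. -80.]
40 1 front [ 16.  84.  62.  74. -82. 104. -99.]
40 1 in [  -2.   69.   24.   99.  -81.   63. -104.]
40 1 in80 [  11.   65.   -2.  107.  -79.   39. -104.]
40 1 set45 [ 86.  85. -73.  88.  46.  49. 155.]
40 1 set60 [  39.   82.   49.   62.  -79.   95. -115.]
40 1 set75 [  45.   91.   49.   20.  -79.  106. -135.]
40 -1 pick [ 70.  82. -62.  75.  31.  71.  16.]
40 -1 front [ 52.  74. -38.  72.   2.  59.  26.]
40 -1 in [ 30.  71. -40.  98.  -7.  22.  14.]
40 -1 in80 [ 31.  71. -41. 106.  -6.  12.  10.]
40 -1 set45 [ 85.  82. -66.  88.  39.  45. -20.]
40 -1 set60 [ 75.  86. -71.  61.  35.  71.  -0.]
40 -1 set75 [ 55.  88. -42.  18.   8.  98. 
[... 564 characters left out ...]
6. -15.]
45 -1 set60 [ 77.  90. -76.  57.  36.  75.   1.]
45 -1 set75 None
50 1 pick [ 29.  90.  62.  68. -75. 114. -86.]
50 1 front [  23.   84.   49.   67.  -77.  105. -103.]
50 1 in [   2.   73.   24.   97.  -83.   74. -100.]
50 1 in80 [ 45.  86. -66. 104.  47.  24. 146.]
50 1 set45 [ 90.  92. -79.  84.  43.  53. 162.]
50 1 set60 [  46.   83.   36.   55.  -74.   97. -119.]
50 1 set75 None
50 -1 pick [ 68.  83. -53.  66.  15.  77.  29.]
50 -1 front [ 55.  80. -44.  65.   1.  69.  28.]
50 -1 in [ 37.  78. -47.  95.  -5.  27.  18.]
50 -1 in80 [ 42.  82. -58. 104.  27.  18. -15.]
50 -1 set45 [ 89.  90. -74.  84.  37.  50. -14.]
50 -1 set60 [ 77.  92. -79.  54.  34.  78.   4.]
50 -1 set75 None
```

Run:
```python
from h import *
Z={n:dict(np.load('pics/%s0.npz'%n)) for n in ['top','scene']}
for n,c in Z.items():
    P=cloud(c);C=c['color'][c['range_z']>0].astype(float)
    m=(P[:,2]>.16)&(P[:,2]<.31)&(P[:,0]>.54)&(P[:,0]<.70)&(P[:,1]>-.02)&(P[:,1]<.2)
    Q=P[m];print(n,'frame hi',len(Q),np.percentile(Q,1,0).round(3),np.percentile(Q,99,0).round(3))
    m=(P[:,2]>.127)&(P[:,2]<.15)&(P[:,0]>.54)&(P[:,0]<.70)&(P[:,1]>-.02)&(P[:,1]<.2)&(C.max(1)-C.min(1)<50)
    Q=P[m];print(n,'frame lo',len(Q),np.percentile(Q,1,0).round(3),np.percentile(Q,99,0).round(3))
    m=(C[:,0]>180)&(C[:,2]<90)&(C.max(1)-C.min(1)>130)&(abs(P[:,2]-.008)<.006)&(P[:,1]<-.1)&(P[:,1]>-.42)&(P[:,0]<.76)
    Q=P[m]; print('trivet',len(Q),cv2.minAreaRect((Q[:,:2]).astype(np.float32)))
    m=(P[:,2]>.13)&(P[:,2]<.15)&(P[:,0]>.42)&(P[:,0]<.57)&(P[:,1]>.03)&(P[:,1]<.2)&(C[:,2]<C[:,0]-30)
    Q=P[m];print('match',len(Q),np.percentile(Q,1,0).round(3),np.percentile(Q,99,0).round(3))
print(robot.current_tcp_rot())
rot=robot.current_tcp_rot()
print(robot.ik([.21,.435,.40],rot), tool((.4245,-.302,.10),89.3,45,-1), robot.ik(*tool((.4245,-.302,.10),89.3,45,-1)))
```

```text
top frame hi 776 [0.598 0.034 0.164] [0.62  0.153 0.296]
top frame lo 987 [0.575 0.039 0.127] [0.624 0.15  0.147]
trivet 5859 ((0.6361839175224304, -0.2589645981788635), (0.19251978397369385, 0.19237788021564484), 87.87916564941406)
match 1130 [0.438 0.1   0.13 ] [0.548 0.16  0.15 ]
scene frame hi 2386 [0.601 0.035 0.162] [0.631 0.156 0.294]
scene frame lo 1139 [0.546 0.038 0.127] [0.65  0.155 0.149]
trivet 4348 ((0.6372291445732117, -0.25861990451812744), (0.19689440727233887, 0.18875980377197266), 87.9513168334961)
match 1124 [0.44  0.105 0.13 ] [0.551 0.161 0.15 ]
[ -99.97837503   89.99234295 -125.69427344]
[-67.18123423  23.07511416  -1.40602761  83.55292486   0.57307796
  73.38639131  -4.35463486] (array([ 0.42456047, -0.29705062,  0.09505025]), array([180. ,  45. ,  89.3])) [ 64.19782841  69.84672844 -41.15136074  72.45176614   3.31588297
  74.60595764  34.1185777 ]
```

Run:
```python
from h import *
rot=robot.current_tcp_rot()
robot.servo_line([.21,.435,.40],vel=.25)
q=np.array(robot.current_joints());q[0]=40;robot.movej(q)
print(robot.current_t(),robot.current_tcp_pos())
robot.move_to(*tool((.4253,-.302,.16),89.2,45,-1))
print(robot.current_t(),robot.current_tcp_pos(),np.round(robot.current_joints(),1))
c=cams.read_camera('wrist');save(c,'w1');c=cams.read_camera('scene');save(c,'s1')
```

```text
7.0083 [ 0.35409791 -0.32862922  0.39899111]
8.0417 [ 0.42591688 -0.29700573  0.15613875] [ 56.5  61.2 -21.1  72.  -14.6  80.   46.7]
```

View pics/w1.png

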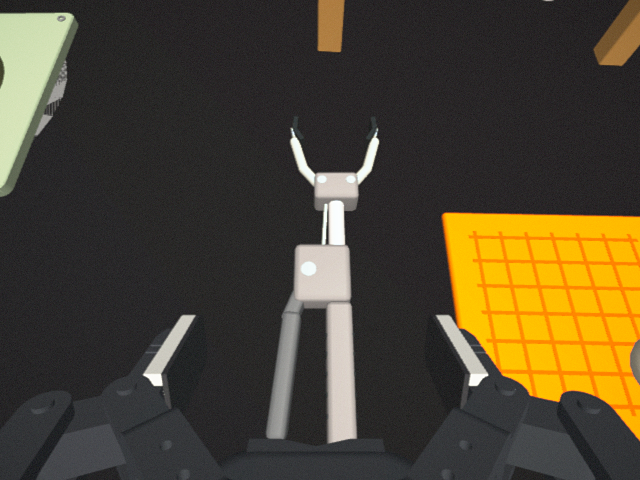

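View pics/s1.png

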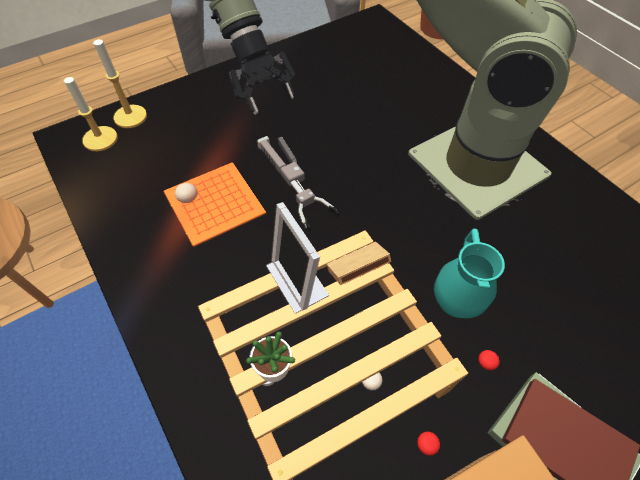

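The wrist view shows the reacher centred between the fingers: lever near column 285, handle near 340, image centre near 315. I descend and take it at 53 mm.

Run:
```python
from h import *
p,o=tool((.4253,-.302,.0145),89.2,45,-1)
print(robot.servo_line(p,o,vel=.12,contact_N=6), robot.current_tcp_pos(), robot.current_ft_force())
print(set_gripper(.058),robot.current_gripper_width(),robot.current_ft_force())
set_gripper(.053);print(robot.current_gripper_width(),robot.current_ft_force(),robot.current_t())
c=cams.read_camera('wrist');save(c,'w2')
```

```text
False [ 0.42562378 -0.29732529  0.01014492] [ 0.37528072 -0.037514   -0.12536531]
False 0.05807985016572957 [ 1.22877629 -2.15614716  5.81854964]
0.05365162753911712 [ 4.86470188 -3.65106654  9.50910119] 10.125
```

View pics/w2.png

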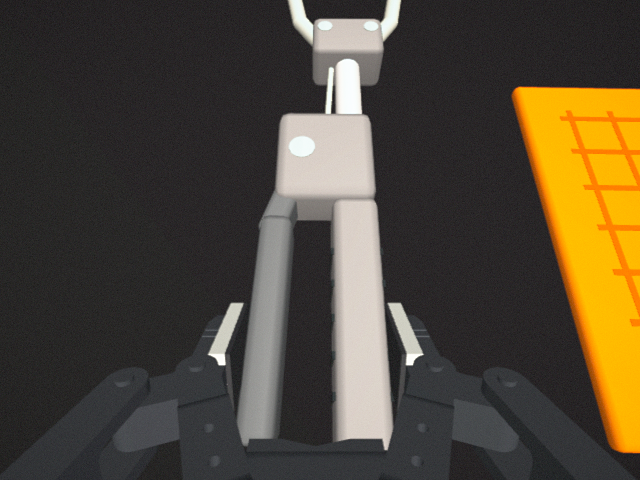

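Run:
```python
from h import *
p=np.array(robot.current_tcp_pos());robot.servo_line(p+[0,0,.05],vel=.1)
print(robot.current_gripper_width(),robot.current_ft_force(),robot.current_wrist_torque(),robot.current_t(),robot.current_tcp_pos())
Rt=R.from_euler('xyz',robot.current_tcp_rot(),degrees=True).as_matrix();p=np.array(robot.current_tcp_pos())
for n in ['wrist','scene','top']:
    c=cams.read_camera(n);save(c,n[0]+'3');np.savez('pics/%s3.npz'%n,**c)
    for l in ['reacher_jaws','reacher_grip']:
        for d in cams.spot_point(l,c)[:1]: print(n,l,d['centre'],d['confidence'],px2w(c,*d['centre'],z=.064 if n!='wrist' else .064))
```

```text
0.053024486287828784 [-0.10518343  0.28174102 -1.69965456] [-1.01043485 -0.01037114  0.0263834 ] 10.8333 [ 0.42631176 -0.29741161  0.06039943]
scene reacher_jaws [318.9, 205.3] 0.86 [ 0.45251359 -0.07096245  0.064     ]
scene reacher_grip [278.7, 139.8] 0.58 [ 0.42370228 -0.29964232  0.064     ]
top reacher_jaws [373.2, 291.9] 0.75 [ 0.45132154 -0.06827793  0.064     ]
top reacher_grip [480.9, 305.0] 0.71 [ 0.42294077 -0.301455    0.064     ]
```

View pics/w3.png

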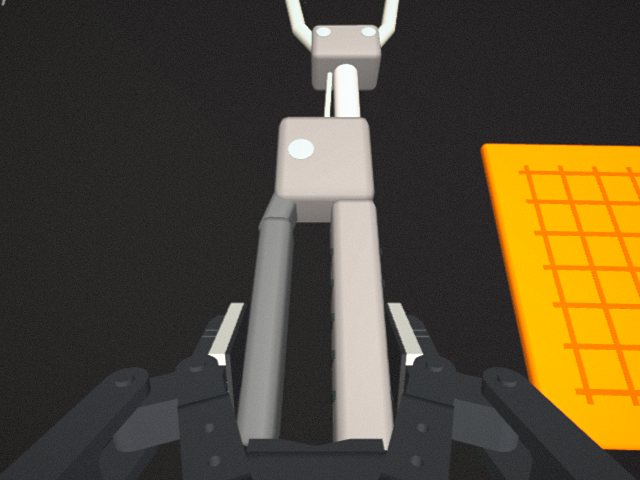

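View pics/s3.png

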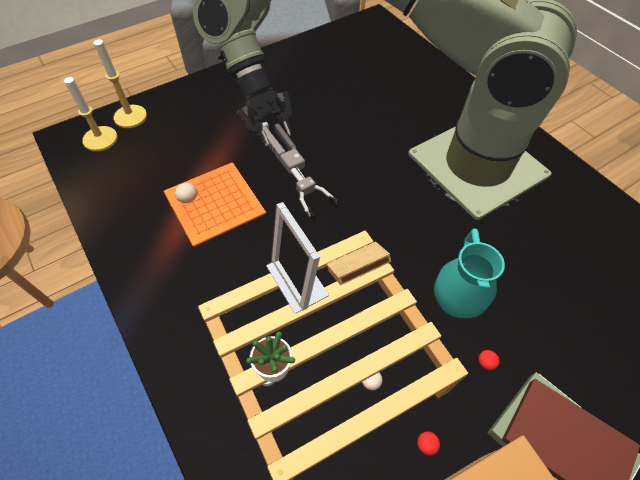

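View pics/t3.png

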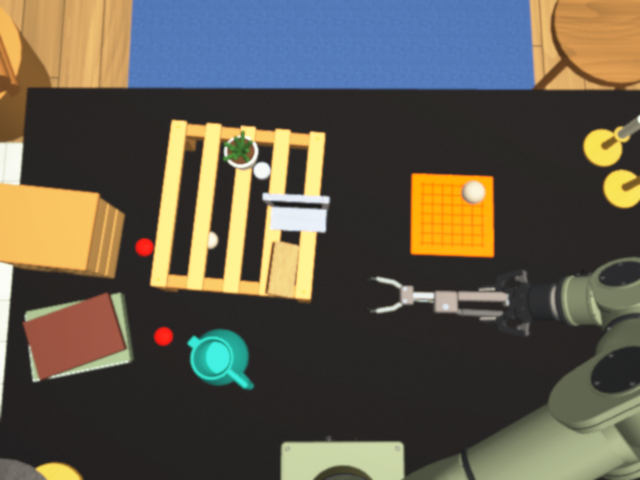

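The reacher is up and held. I measure its pose and droop from depth data.

```bash
cat >> h.py <<'E'
def block_heights(c,dark=40):
    pass
E
python3 - <<'E'
from h import *
a={n:dict(np.load('pics/%s3.npz'%n)) for n in ['top','scene']}
b={n:dict(np.load('pics/%s0.npz'%n)) for n in ['top','scene']}
def prof(c,zlo,zhi):
    P=cloud(c);C=c['color'][c['range_z']>0].astype(float)
    m=(P[:,0]>.40)&(P[:,0]<.50)&(P[:,1]<-.05)&(P[:,1]>-.27)&(P[:,2]>zlo)&(P[:,2]<zhi)&(C.min(1)>60)
    return P[m]
for n in a:
    for nm,c,z0,z1 in (('before',b[n],.012,.05),('after',a[n],.04,.10)):
        Q=prof(c,z0,z1);out=[]
        for lo,hi in [(-.245,-.205),(-.2,-.16),(-.153,-.13),(-.11,-.08)]:
            q=Q[(Q[:,1]>lo)&(Q[:,1]<hi)]; out.append((len(q),*np.round([np.median(q[:,2]),(np.percentile(q[:,0],3)+np.percentile(q[:,0],97))/2,np.median(q[:,1])],4)))
        print(n,nm,out)
        print('  tip y max',np.percentile(Q[:,1],99.5))
E
```

```text
top before [(369, np.float64(0.0276), np.float64(0.431), np.float64(-0.225)), (140, np.float64(0.0198), np.float64(0.4347), np.float64(-0.1832)), (191, np.float64(0.0273), np.float64(0.4458), np.float64(-0.1408)), (113, np.float64(0.0179), np.float64(0.4469), np.float64(-0.094))]
  tip y max -0.07083636424865335
top after [(410, np.float64(0.0756), np.float64(0.43), np.float64(-0.2249)), (191, np.float64(0.0664), np.float64(0.4327), np.float64(-0.1847)), (192, np.float64(0.0738), np.float64(0.4443), np.float64(-0.1405)), (117, np.float64(0.0631), np.float64(0.4458), np.float64(-0.0949))]
  tip y max -0.0659811109262896
scene before [(234, np.float64(0.0286), np.float64(0.434), np.float64(-0.2244)), (113, np.float64(0.0202), np.float64(0.4368), np.float64(-0.1858)), (128, np.float64(0.0286), np.float64(0.4484), np.float64(-0.1403)), (78, np.float64(0.0183), np.float64(0.4491), np.float64(-0.0968))]
  tip y max -0.0704540162390285
scene after [(260, np.float64(0.0756), np.float64(0.4329), np.float64(-0.2244)), (150, np.float64(0.0674), np.float64(0.4351), np.float64(-0.19)), (132, np.float64(0.0744), np.float64(0.4476), np.float64(-0.139)), (91, np.float64(0.063), np.float64(0.4476), np.float64(-0.0969))]
  tip y max -0.06410271778564225
```

```bash
cat >> h.py <<'E'
TH=46.1
def tj(J,psi,th=TH,fwd=.2307,lat=.0170,up=.0035):
    p=np.radians(psi);d=np.array([np.cos(p),np.sin(p),0]);y=np.array([-np.sin(p),np.cos(p),0])
    return np.asarray(J)-fwd*d+lat*y-[0,0,up], tool((0,0,0),psi,th,-1)[1]
def uv(psi):
    p=np.radians(psi);return np.array([np.cos(p),np.sin(p),0]),np.array([-np.sin(p),np.cos(p),0])
S=np.array([.575,.301,.0165])
E
python3 - <<'E'
from h import *
psi=80;d,y=uv(psi)
for s in (-.28,-.14,-.07,0):
    print(s,np.round(robot.ik(*tj(S+s*d,psi)),1))
robot.move_to(*tj(S-.28*d+[0,0,.045],psi))
print(robot.current_t(),robot.current_tcp_pos(),np.round(robot.current_joints(),1))
for n in ['scene','top']:
    c=cams.read_camera(n);save(c,n[0]+'4');np.savez('pics/%s4.npz'%n,**c)
E
```

```text
-0.28 [ 52.7  71.1 -24.3  87.3 -21.2  50.3  46.7]
-0.14 [ 44.6  70.6 -31.6 101.5 -27.2  30.7  44.4]
-0.07 [ 39.6  71.4 -35.7 105.8 -31.1  21.8  43.3]
0 [ 34.   72.5 -40.  108.3 -35.4  13.6  42.5]
11.7917 [ 0.46960108 -0.19888061  0.05806621] [ 52.7  66.6 -24.4  88.4 -22.   53.1  45.1]
```

View pics/s4.png

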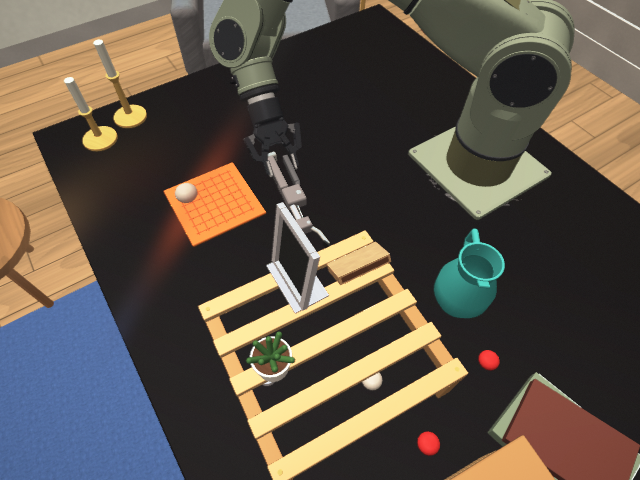

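View pics/t4.png

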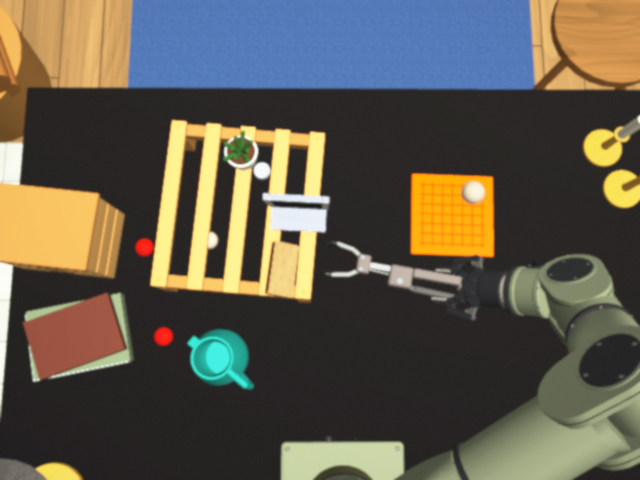

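Run:
```python
from h import *
psi=80;d,y=uv(psi);J=S-.28*d+[0,0,.045]
for n in ['top','scene']:
    c=dict(np.load('pics/%s4.npz'%n));P=cloud(c);C=c['color'][c['range_z']>0].astype(float)
    L=np.stack([(P-J)@d,(P-J)@y,P[:,2]],1)
    m=(C.min(1)>60)&(C.max(1)-C.min(1)<60)&(P[:,2]>.03)&(P[:,2]<.11)&(abs(L[:,1])<.07)
    L=L[m]
    for nm,lo,hi in [('block',-.178,-.138),('shaft',-.128,-.092),('head',-.085,-.062),('jaw',-.04,0.02),('handle',-.19,-.183)]:
        q=L[(L[:,0]>lo)&(L[:,0]<hi)]
        if len(q): print(n,nm,len(q),np.round([np.median(q[:,2]),np.percentile(q[:,1],3),np.percentile(q[:,1],97),q[:,0].min(),q[:,0].max()],4))
```

```text
top block 404 [ 0.0739 -0.0072  0.0364 -0.1779 -0.138 ]
top shaft 130 [ 0.0657 -0.0057  0.0121 -0.1279 -0.0922]
top head 199 [ 0.074  -0.0181  0.02   -0.0849 -0.062 ]
top jaw 153 [ 0.0644 -0.0362  0.0357 -0.04    0.0049]
top handle 57 [ 0.0724 -0.0085  0.0415 -0.19   -0.183 ]
scene block 281 [ 0.0755 -0.0097  0.0336 -0.1776 -0.1381]
scene shaft 99 [ 0.0664 -0.0068  0.0113 -0.1279 -0.0926]
scene head 106 [ 0.0756 -0.0097  0.0176 -0.0849 -0.0621]
scene jaw 55 [ 0.0655  0.0249  0.0363 -0.0398  0.0032]
scene handle 41 [ 0.0742 -0.0097  0.0395 -0.1899 -0.1833]
```

```bash
sed -i 's/^S=np.*/S=np.array([.575,.301,.0175])/' h.py
python3 - <<'E'
from h import *
psi=80;d,y=uv(psi)
print(robot.servo_line(*tj(S-.28*d-.0015*y,psi),vel=.1,contact_N=5))
print(robot.servo_line(*tj(S-.07*d-.0015*y,psi),vel=.12,contact_N=5),robot.current_ft_force())
print(robot.current_t(),robot.current_tcp_pos(),np.round(robot.current_joints(),1))
for n in ['scene','top','wrist']:
    c=cams.read_camera(n);save(c,n[0]+'5');np.savez('pics/%s5.npz'%n,**c)
E
```

```text
False
False [-0.19087499 -0.20030006 -2.4002711 ]
14.3833 [0.50754295 0.00704581 0.0139153 ] [ 39.2  71.1 -35.  105.6 -32.5  22.4  44.6]
```

View pics/s5.png

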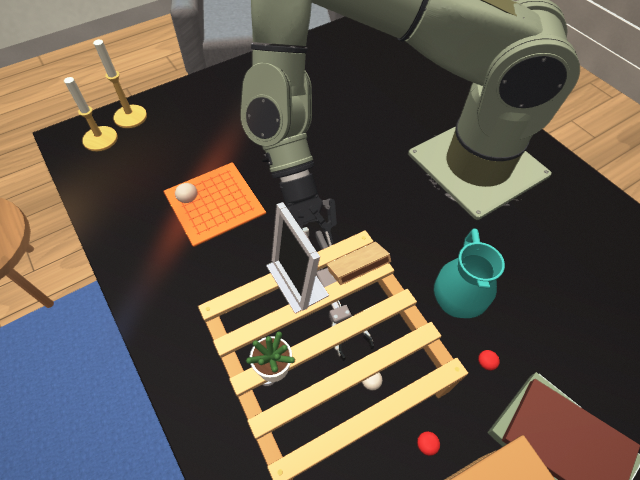

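View pics/w5.png

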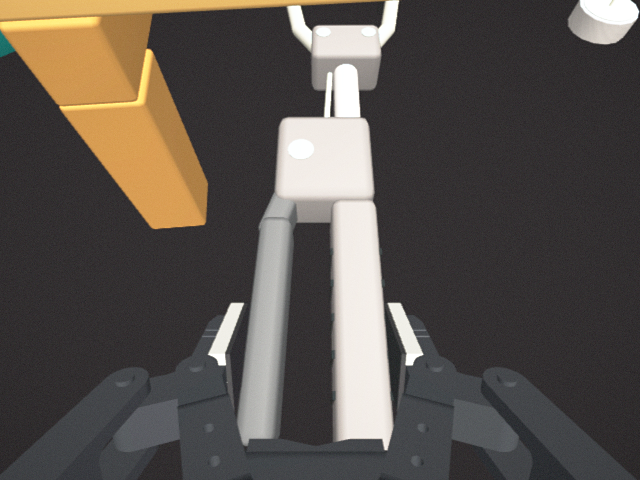

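View pics/t5.png

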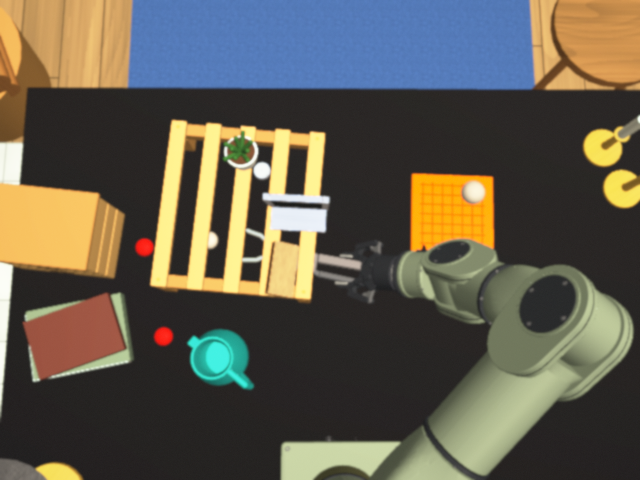

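The jaws are aligned with the stone: tips near (247,246) and stone at (211,240) in the top view. The hand is clear of the shelf, so I move in the last 70 mm.

Run:
```python
from h import *
psi=80;d,y=uv(psi)
print(robot.servo_line(*tj(S-.0015*y,psi),vel=.08,contact_N=4),robot.current_ft_force())
print(robot.current_t(),robot.current_tcp_pos(),np.round(robot.current_joints(),1))
for n in ['scene','top']:
    c=cams.read_camera(n);save(c,n[0]+'6');np.savez('pics/%s6.npz'%n,**c)
    im=c['color'];u,v=w2px(c,S).astype(int);k=cv2.resize(im[v-50:v+50,u-65:u+65],None,fx=4,fy=4,interpolation=cv2.INTER_CUBIC)
    cv2.imwrite('pics/%s6z.png'%n,k[...,::-1]); print(n,u,v)
```

```text
False [ 0.37730103  0.31821489 -0.80324888]
15.5583 [0.51973996 0.07592935 0.01385994] [ 33.8  72.3 -39.5 108.1 -36.2  14.1  43.1]
scene 371 377
top 208 239
```

View pics/scene6z.png

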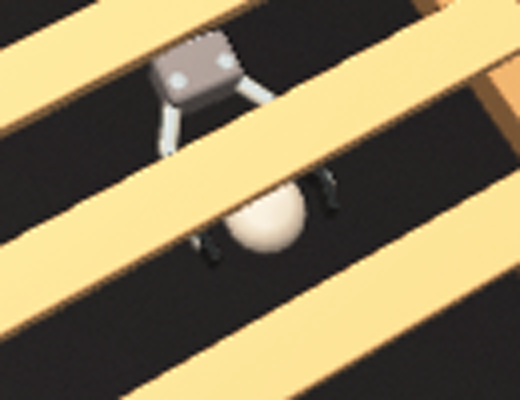

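View pics/top6z.png

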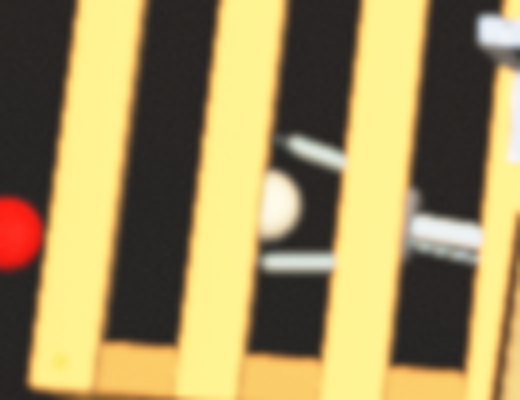

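View pics/s6.png

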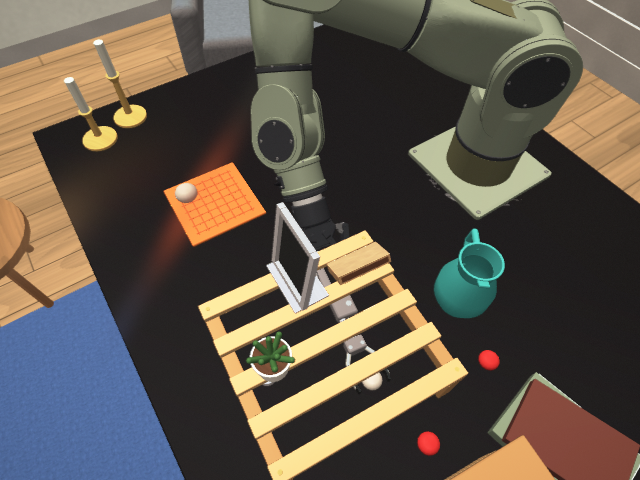

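The stone is between the jaws, and about 15 mm behind the tips as intended. I squeeze in steps.

Run:
```python
from h import *
for w in (.050,.048,.046,.044):
    r=set_gripper(w);print(w,r,round(robot.current_gripper_width(),4),np.round(robot.current_ft_force(),2),robot.current_t())
    if robot.current_gripper_width()>w+.0012: break
robot.hold(.3);print(robot.current_gripper_width(),robot.current_ft_force())
for n in ['scene','top']:
    c=cams.read_camera(n)
    im=c['color'];u,v=w2px(c,S).astype(int);k=cv2.resize(im[v-50:v+50,u-65:u+65],None,fx=4,fy=4,interpolation=cv2.INTER_CUBIC)
    cv2.imwrite('pics/%s7z.png'%n,k[...,::-1])
```

```text
0.05 False 0.0501 [ 0.29 -0.27 -1.64] 15.875
0.048 False 0.0483 [ 0.39  0.59 -1.17] 16.0917
0.046 False 0.0464 [-0.18  0.21 -2.22] 16.3083
0.044 False 0.0444 [ 0.08  0.86 -1.25] 16.525
0.044865302986716656 [-0.05909952  0.13519137 -1.89487154]
```

View pics/scene7z.png

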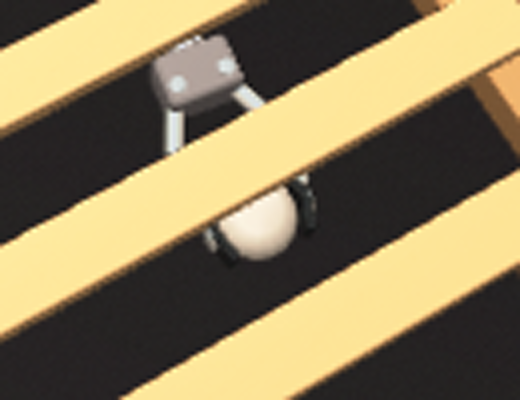

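View pics/top7z.png

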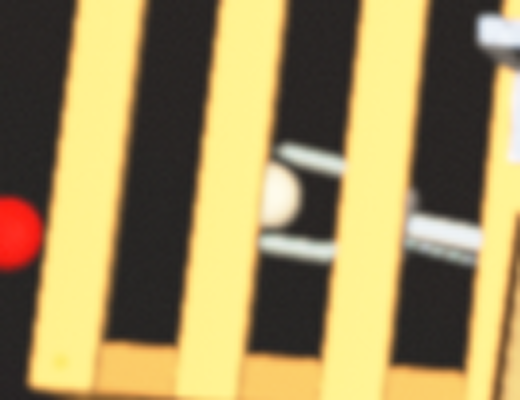

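Run:
```python
from h import *
w=[];
for i in range(5): w.append(robot.current_gripper_width())
print(np.round(w,4))
set_gripper(.042);robot.hold(.2)
print([round(robot.current_gripper_width(),4) for i in range(4)],robot.current_ft_force(),robot.current_t())
p=np.array(robot.current_tcp_pos())
robot.servo_line(p+[0,0,.018],vel=.05)
print([round(robot.current_gripper_width(),4) for i in range(4)],robot.current_ft_force(),robot.current_wrist_torque(),robot.current_tcp_pos(),robot.current_t())
for n in ['scene','top']:
    c=cams.read_camera(n);np.savez('pics/%s8.npz'%n,**c)
    im=c['color'];u,v=w2px(c,S).astype(int);k=cv2.resize(im[v-50:v+50,u-65:u+65],None,fx=4,fy=4,interpolation=cv2.INTER_CUBIC)
    cv2.imwrite('pics/%s8z.png'%n,k[...,::-1])
    P=cloud(c);C=c['color'][c['range_z']>0].astype(float)
    m=(abs(P[:,0]-.578)<.05)&(abs(P[:,1]-.305)<.04)&(P[:,2]<.06)&(C.min(1)>130)&(C.max(1)-C.min(1)<70)
    Q=P[m];print(n,len(Q),np.percentile(Q[:,2],[50,90,97]),Q.mean(0))
    L=P-S; psi=80;d,y=uv(psi);l=L@d;m=(C.min(1)>60)&(C.max(1)-C.min(1)<50)&(l>-.09)&(l<-.06)&(abs(L@y)<.03)&(P[:,2]<.09);print(' head',m.sum(),np.median(P[m,2]))
```

```text
[0.0444 0.0444 0.0444 0.0444 0.0444]
[0.0428, 0.0428, 0.0428, 0.0428] [-0.31998188 -0.06525494 -1.08101292] 17.3417
[0.0429, 0.0429, 0.0429, 0.0429] [ 0.02605701  0.2632992  -2.13997296] [-1.18518503  0.26417348 -0.0292083 ] [0.51977362 0.07637675 0.03213859] 17.85
scene 171 [0.03772477 0.04086238 0.04194313] [0.5833745  0.30897331 0.0375635 ]
 head 231 0.046586669147099635
top 204 [0.03522064 0.0393979  0.0414817 ] [0.57476043 0.28391085 0.03355178]
 head 39 0.0308736521083095
```

View pics/scene8z.png

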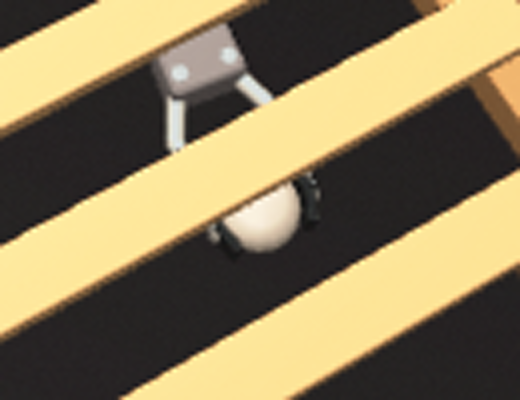

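Run:
```python
from h import *
psi=80;d,y=uv(psi)
p=np.array(robot.current_tcp_pos())
print(robot.servo_line(p-.30*d,vel=.11,contact_N=8),robot.current_ft_force(),robot.current_t())
robot.hold(.15)
T=np.array([.597,-.215,.075])
for ps in (45,50,55,60): print(ps,np.round(robot.ik(*tj(T-[0,0,.05],ps)),1),np.round(robot.ik(*tj(T,ps)),1))
p=np.array(robot.current_tcp_pos());robot.servo_line(p+[0,0,.045],vel=.1)
print(np.round(robot.current_joints(),1),robot.current_gripper_width(),robot.current_t())
for n in ['scene','top']:
    c=cams.read_camera(n);save(c,n[0]+'9');np.savez('pics/%s9.npz'%n,**c)
```

```text
False [ 0.60222081 -1.54656307 -1.59791032] 20.825
45 [ 72.2  69.8 -24.7  90.7 -33.6  40.3  44.8] [ 72.   64.6 -24.3  91.7 -34.   43.6  42.2]
50 [ 69.2  71.  -22.   82.1 -30.2  49.1  42.7] [ 69.1  66.1 -21.8  83.1 -30.5  52.1  40.4]
55 [ 66.4  72.8 -20.3  73.  -27.1  57.8  41.1] [ 66.5  68.2 -20.2  74.  -27.5  60.5  38.9]
60 [ 63.8  75.3 -19.2  63.1 -24.4  66.5  39.8] [ 63.9  70.8 -19.2  64.2 -24.9  69.1  37.8]
[ 53.7  65.3 -23.8  85.7 -21.3  57.4  44.3] 0.04261619080104222 21.575
```

View pics/s9.png

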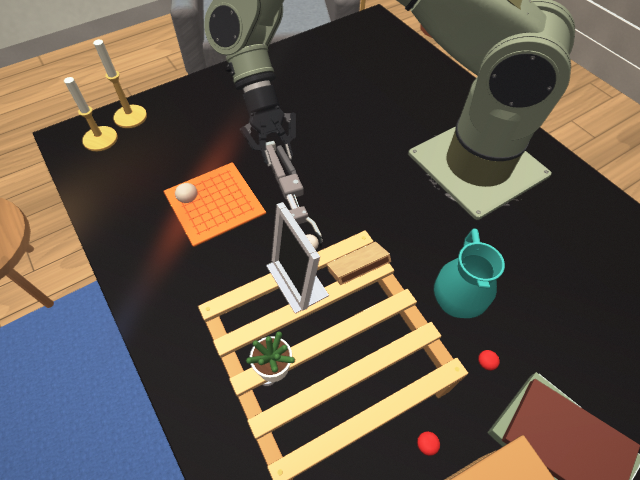

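View pics/t9.png

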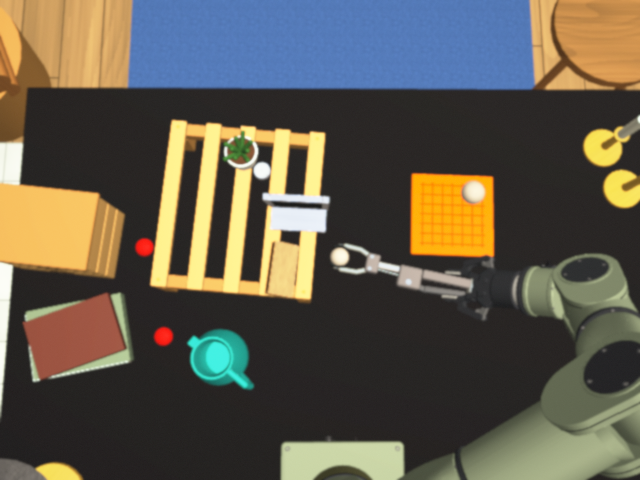

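The stone is out at (340,257) in the top view, held near the jaw ends. I measure where it sits relative to the hand.

Run:
```python
from h import *
from scipy.optimize import least_squares
psi=80;d,y=uv(psi);p=np.array(robot.current_tcp_pos());print(p)
J=p+.2307*d-.014*y+[0,0,.0035];print('J',J)
for n in ['top','scene']:
    c=dict(np.load('pics/%s9.npz'%n));P=cloud(c);C=c['color'][c['range_z']>0].astype(float)
    L=np.stack([(P-J)@d,(P-J)@y,P[:,2]],1)
    g=(C.min(1)>60)&(C.max(1)-C.min(1)<60)&(P[:,2]>.03)&(P[:,2]<.12)
    for nm,lo,hi in [('block',-.178,-.138),('shaft',-.128,-.092),('head',-.085,-.062)]:
        q=L[g&(L[:,0]>lo)&(L[:,0]<hi)&(abs(L[:,1])<.07)]
        print(n,nm,len(q),np.round([np.median(q[:,2]),np.percentile(q[:,1],3),np.percentile(q[:,1],97),q[:,0].min(),q[:,0].max()],4))
    Q=L[(C.min(1)>110)&(C[:,0]-C[:,2]>10)&(C[:,0]-C[:,2]<75)&(abs(L[:,0])<.05)&(abs(L[:,1])<.035)&(P[:,2]>.03)&(P[:,2]<.12)]
    f=lambda q: np.sqrt(((Q[:,0]-q[0])**2+(Q[:,1]-q[1])**2)/.02**2+((Q[:,2]-q[2])/.012)**2)-1
    r=least_squares(f,[0,0,.07],loss='soft_l1',f_scale=.1);print(' stone(fwd,lat,z)',len(Q),np.round(r.x,4),round(r.cost,2),'top z',np.percentile(Q[:,2],95))
```

```text
[ 0.4673668  -0.21877146  0.07630065]
J [0.52121475 0.00599261 0.07980065]
top block 410 [ 0.0909 -0.0081  0.0356 -0.1779 -0.1381]
top shaft 132 [ 0.0814 -0.0082  0.0103 -0.1279 -0.0921]
top head 197 [ 0.0898 -0.0219  0.0163 -0.0847 -0.0622]
 stone(fwd,lat,z) 283 [-0.0004 -0.0068  0.0738] 4.97 top z 0.08678546869427298
scene block 271 [ 0.0921 -0.0107  0.0322 -0.1779 -0.1381]
scene shaft 127 [ 0.0834 -0.0096  0.0267 -0.128  -0.0927]
scene head 114 [ 0.0917 -0.0184  0.0138 -0.0833 -0.062 ]
 stone(fwd,lat,z) 120 [-0.0053  0.0052  0.0747] 2.29 top z 0.08594131081926773
```

Run:
```python
from h import *
psi=50
T=np.array([.597,-.215,.0798])
robot.move_to(*tj(T,psi,lat=.014))
print(robot.current_tcp_pos(),robot.current_t(),robot.current_gripper_width())
p=np.array(robot.current_tcp_pos())
print(robot.servo_line([p[0],p[1],.034],vel=.1,contact_N=6),robot.current_tcp_pos(),robot.current_ft_force())
for n in ['scene','top']:
    c=cams.read_camera(n);save(c,n[0]+'10');np.savez('pics/%s10.npz'%n,**c)
```

```text
[ 0.43773106 -0.38280164  0.07605694] 22.375 0.04262124619098621
False [ 0.43795581 -0.38259161  0.0340593 ] [ 0.18026653 -0.15063858 -1.24575529]
```

View pics/s10.png

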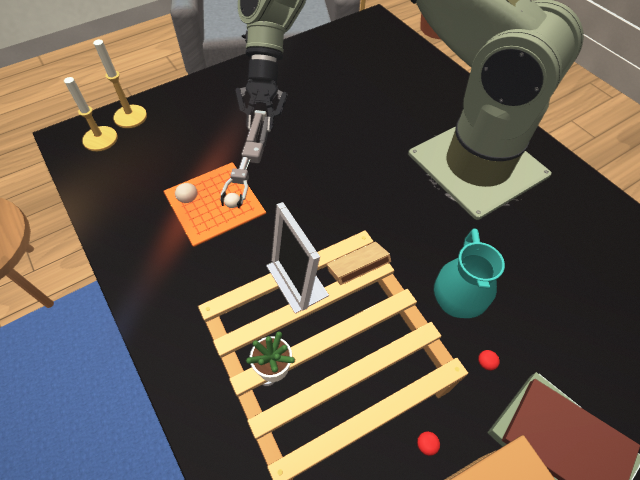

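View pics/t10.png

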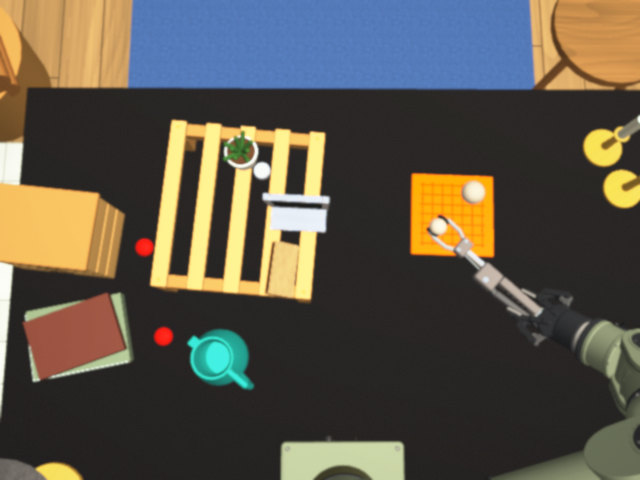

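The stone is over the near left quarter of the trivet, at (438,227) in the top view and well away from the mate. I lower it until contact.

Run:
```python
from h import *
p=np.array(robot.current_tcp_pos())
r=robot.servo_line([p[0],p[1],.0205],vel=.03,contact_N=2.5);print(r,robot.current_tcp_pos(),robot.current_ft_force(),robot.current_wrist_torque())
robot.hold(.2)
print(robot.current_tcp_pos(),robot.current_ft_force(),robot.current_wrist_torque(),robot.current_t())
from scipy.optimize import least_squares
for n in ['scene','top']:
    c=cams.read_camera(n);save(c,n[0]+'11');np.savez('pics/%s11.npz'%n,**c)
    P=cloud(c);C=c['color'][c['range_z']>0].astype(float)
    m=(abs(P[:,0]-.597)<.05)&(abs(P[:,1]+.215)<.05)&(P[:,2]>.018)&(P[:,2]<.06)&(C.min(1)>120)&(C[:,0]-C[:,2]>10)&(C[:,0]-C[:,2]<75)
    Q=P[m];print(n,len(Q),np.percentile(Q[:,2],[50,95]))
    f=lambda q: np.sqrt(((Q[:,0]-q[0])**2+(Q[:,1]-q[1])**2)/.02**2+((Q[:,2]-q[2])/.012)**2)-1
    r=least_squares(f,[.597,-.215,.02],loss='soft_l1',f_scale=.1);print(' stone',np.round(r.x,4),round(r.cost,2))
    u,v=w2px(c,[.58,-.235,.02]).astype(int);k=cv2.resize(c['color'][v-50:v+50,u-65:u+65],None,fx=4,fy=4,interpolation=cv2.INTER_CUBIC);cv2.imwrite('pics/%s11z.png'%n,k[...,::-1])
```

```text
False [ 0.43804802 -0.38279691  0.02053257] [-0.48311273  0.64921474 -1.2015688 ] [-0.65308289  0.57406016  0.03954982]
[ 0.43801772 -0.38286546  0.02063823] [ 0.20135187  0.26711672 -1.10131617] [-0.68497057  0.57317086 -0.00935904] 23.85
scene 209 [0.0312543  0.03861049]
 stone [ 0.5973 -0.224   0.0258] 8.71
top 317 [0.02986903 0.03693455]
 stone [ 0.5875 -0.232   0.0296] 12.4
```

View pics/scene11z.png

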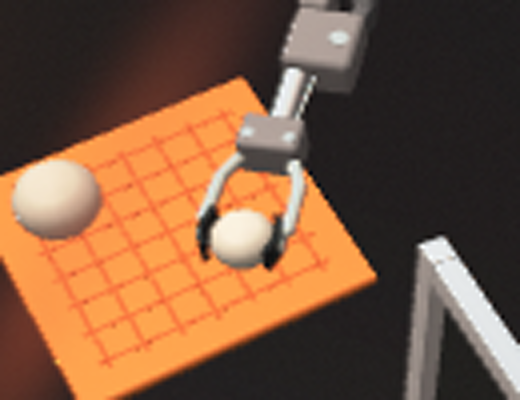

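Run:
```python
from h import *
from scipy.optimize import least_squares
for k in (10,11):
  for n in ['scene','top']:
    c=dict(np.load('pics/%s%d.npz'%(n,k)));P=cloud(c);C=c['color'][c['range_z']>0].astype(float)
    g=(C.min(1)>100)&(C[:,0]-C[:,2]<80)&(P[:,2]>.015)
    m=g&(np.hypot(P[:,0]-.600,P[:,1]+.216)<.019)
    Q=P[m];print(k,n,len(Q),'z',np.percentile(Q[:,2],[50,80,90,95]).round(4),Q.mean(0).round(4))
    f=lambda q: np.sqrt(((Q[:,0]-q[0])**2+(Q[:,1]-q[1])**2)/.02**2+((Q[:,2]-q[2])/.012)**2)-1
    r=least_squares(f,[.597,-.215,.02],loss='soft_l1',f_scale=.1);print(' stone',np.round(r.x,4),round(r.cost,2))
    d,y=uv(50);J=np.array([.5975,-.2155,0]);L=np.stack([(P-J)@d,(P-J)@y,P[:,2]],1);g=(C.min(1)>60)&(C.max(1)-C.min(1)<60)&(P[:,2]>.02)&(P[:,2]<.08)
    for nm,lo,hi in [('handle',-.20,-.183),('block',-.175,-.14),('shaft',-.128,-.092),('head',-.083,-.064)]:
        q=L[g&(L[:,0]>lo)&(L[:,0]<hi)&(abs(L[:,1])<.06)]
        print('  ',nm,len(q),np.round([np.median(q[:,2]),np.percentile(q[:,1],3),np.percentile(q[:,1],97)],4))
print([np.round(robot.current_wrist_torque(),3).tolist() for i in range(3)],[np.round(robot.current_ft_force(),2).tolist() for i in range(3)])
```

```text
10 scene 132 z [0.0407 0.0423 0.0432 0.0438] [ 0.6037 -0.2137  0.0404]
 stone [ 0.6036 -0.2111  0.0503] 1.65
   handle 61 [ 0.0484 -0.0063  0.0372]
   block 176 [ 0.0499 -0.007   0.0349]
   shaft 109 [ 0.041  -0.0065  0.0294]
   head 84 [ 0.0492 -0.0192  0.0156]
10 top 186 z [0.0402 0.0428 0.0441 0.0449] [ 0.6005 -0.2172  0.04  ]
 stone [ 0.6    -0.2186  0.0494] 2.92
   handle 137 [ 0.0475 -0.0061  0.0383]
   block 346 [ 0.049  -0.0074  0.0362]
   shaft 121 [ 0.0393 -0.0075  0.0104]
   head 150 [ 0.0485 -0.0181  0.0167]
11 scene 131 z [0.0322 0.0337 0.0346 0.0352] [ 0.6044 -0.2129  0.0315]
 stone [ 0.6044 -0.2184  0.0227] 0.54
   handle 65 [ 0.0361 -0.0073  0.0373]
   block 170 [ 0.0378 -0.0078  0.0349]
   shaft 93 [ 0.0294 -0.0065  0.03  ]
   head 80 [ 0.038  -0.0184  0.015 ]
11 top 184 z [0.0309 0.0334 0.0349 0.0359] [ 0.6007 -0.2171  0.0306]
 stone [ 0.6037 -0.2189  0.0218] 1.61
   handle 129 [ 0.0347 -0.006   0.0382]
   block 336 [ 0.0364 -0.0072  0.0365]
   shaft 116 [ 0.0278 -0.007   0.0099]
   head 148 [ 0.0373 -0.0183  0.0164]
[[-0.671, 0.615, 0.072], [-0.671, 0.615, 0.072], [-0.671, 0.615, 0.072]] [[-0.62, -0.07, -1.06], [-0.62, -0.07, -1.06], [-0.62, -0.07, -1.06]]
```

Torque and head height show the stone is carrying about 1 N on the trivet, with its centre at roughly 22 mm. I release it.

Run:
```python
from h import *
d,y=uv(50)
p=np.array(robot.current_tcp_pos())
set_gripper(.048);set_gripper(.0535)
robot.servo_line(p+.003*y,vel=.03)
print(robot.current_gripper_width(),robot.current_ft_force(),robot.current_t())
for n in ['scene','top']:
    c=cams.read_camera(n);np.savez('pics/%s12.npz'%n,**c)
    u,v=w2px(c,[.58,-.235,.02]).astype(int);k=cv2.resize(c['color'][v-50:v+50,u-65:u+65],None,fx=4,fy=4,interpolation=cv2.INTER_CUBIC);cv2.imwrite('pics/%s12z.png'%n,k[...,::-1])
```

```text
0.053412504374311894 [-0.11772126 -0.6027645  -1.18729736] 24.6583
```

View pics/scene12z.png

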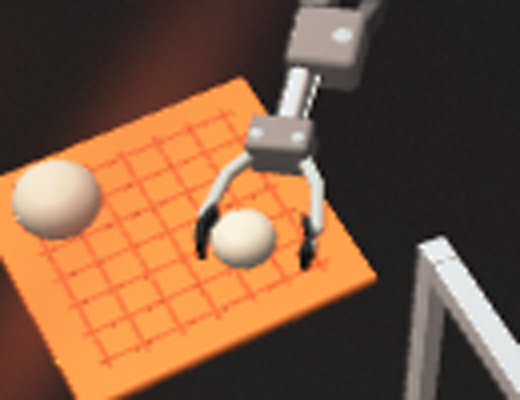

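View pics/top12z.png

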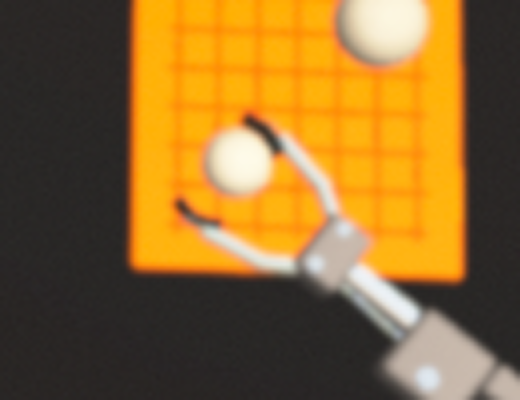

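The stone stands free but close to the right jaw, with about 15 mm of gap on the other side. I centre the jaws, check again, then lift off.

Run:
```python
from h import *
d,y=uv(50)
p=np.array(robot.current_tcp_pos())
robot.servo_line(p-.007*y,vel=.04)
print(robot.current_gripper_width(),robot.current_ft_force(),robot.current_t())
for n in ['scene','top']:
    c=cams.read_camera(n)
    u,v=w2px(c,[.58,-.235,.02]).astype(int);k=cv2.resize(c['color'][v-50:v+50,u-65:u+65],None,fx=4,fy=4,interpolation=cv2.INTER_CUBIC);cv2.imwrite('pics/%s13z.png'%n,k[...,::-1])
```

```text
0.053504938361002716 [-0.1627439  -0.20832008 -1.72605736] 25.0833
```

View pics/top13z.png

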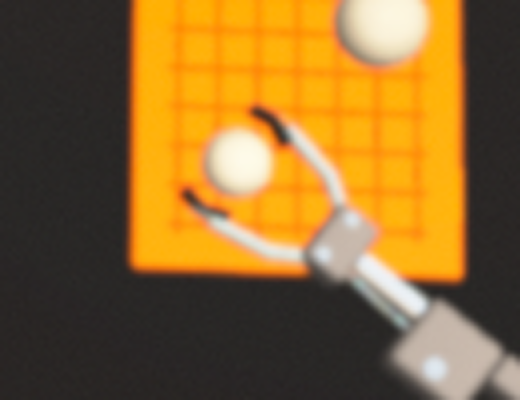

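View pics/scene13z.png

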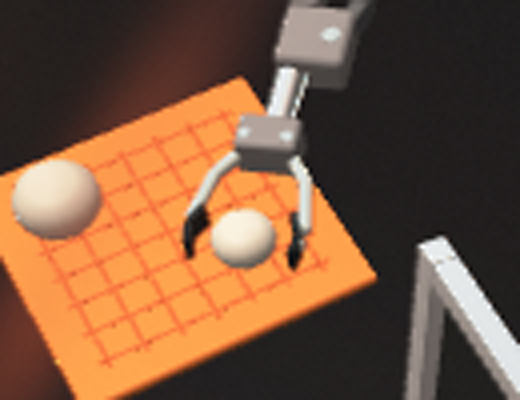

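The jaws are now centred around the free stone. I raise straight up and carry the reacher back to its bare spot.

Run:
```python
from h import *
p=np.array(robot.current_tcp_pos())
robot.servo_line(p+[0,0,.06],vel=.1)
J=np.array([.4476,-.067,.07])
robot.move_to(*tj(J,89.2,lat=.0165))
print(robot.current_tcp_pos(),robot.current_t(),robot.current_gripper_width())
a=J+[0,0,0]
d,y=uv(89.2)
for n in ['scene','top']:
    c=cams.read_camera(n);save(c,n[0]+'14');np.savez('pics/%s14.npz'%n,**c)
    P=cloud(c);C=c['color'][c['range_z']>0].astype(float)
    L=np.stack([(P-J)@d,(P-J)@y,P[:,2]],1);g=(C.min(1)>60)&(C.max(1)-C.min(1)<60)&(P[:,2]>.03)&(P[:,2]<.12)
    for nm,lo,hi in [('handle',-.20,-.187),('block',-.175,-.14),('shaft',-.128,-.092),('head',-.083,-.064),('tip',-.05,.03)]:
        q=L[g&(L[:,0]>lo)&(L[:,0]<hi)&(abs(L[:,1])<.06)]
        if len(q):print(n,nm,len(q),np.round([np.median(q[:,2]),np.percentile(q[:,1],3),np.percentile(q[:,1],97)],4))
    # roll: block height left v right
    q=L[g&(L[:,0]>-.17)&(L[:,0]<-.14)&(L[:,1]>-.004)&(L[:,1]<.032)]
    q=q[abs(q[:,2]-np.median(q[:,2]))<.004];print('roll slope',np.polyfit(q[:,1],q[:,2],1)[0],'pitch slope block',np.polyfit(q[:,0],q[:,2],1)[0])
```

```text
[ 0.42838754 -0.29630553  0.06555605] 26.3833 0.05362742782561535
scene handle 65 [ 0.0811 -0.0109  0.0373]
scene block 229 [ 0.0825 -0.0107  0.032 ]
scene shaft 92 [ 0.0736 -0.0074  0.0136]
scene head 123 [ 0.0818 -0.0205  0.0165]
scene tip 148 [ 0.0714 -0.0372  0.0343]
roll slope -0.009851120332289737 pitch slope block 0.003370806532274403
top handle 101 [ 0.0806 -0.0071  0.0419]
top block 361 [ 0.0817 -0.0088  0.0361]
top shaft 122 [ 0.0732 -0.0045  0.0126]
top head 162 [ 0.0812 -0.0183  0.0203]
top tip 210 [ 0.0714 -0.0353  0.0376]
roll slope -0.007607426725920734 pitch slope block 0.008303655751645064
```

View pics/s14.png

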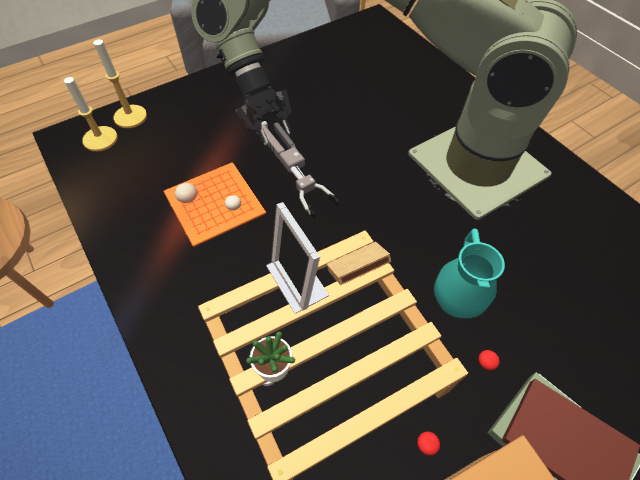

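View pics/t14.png

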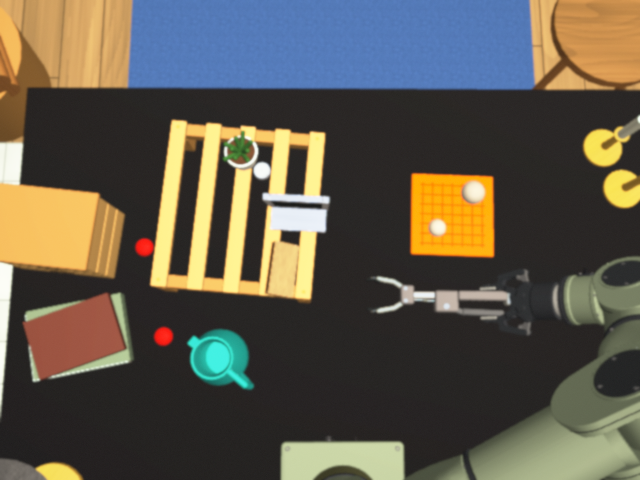

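Run:
```python
from h import *
p=np.array(robot.current_tcp_pos())
robot.servo_line([p[0],p[1],.02],vel=.1)
print(robot.servo_line([p[0],p[1],.0108],vel=.03,contact_N=3),robot.current_tcp_pos(),robot.current_ft_force())
set_gripper(.060);set_gripper(.085);print(robot.current_gripper_width(),robot.current_ft_force())
Rt=R.from_euler('xyz',robot.current_tcp_rot(),degrees=True).as_matrix()
p=np.array(robot.current_tcp_pos());robot.servo_line(p-.12*Rt[:,0],vel=.12)
robot.servo_line(np.array(robot.current_tcp_pos())+[0,0,.08],vel=.2)
print(robot.current_t())
robot.hold(.5)
for n in ['scene','top','wrist']:
    c=cams.read_camera(n);save(c,n[0]+'15');np.savez('pics/%s15.npz'%n,**c)
    print(n,cams.spot_point('mate_mid',c)[:1] if n!='wrist' else '')
```

```text
True [ 0.42737712 -0.29818465  0.01066122] [ 0.68204337 -2.05452254  4.91794525]
0.08500278476155083 [-0.59907885  0.61937538  0.12566158]
29.7667
scene [{'centre': [186.3, 194.4], 'confidence': 0.89}]
top []
wrist
```

View pics/s15.png

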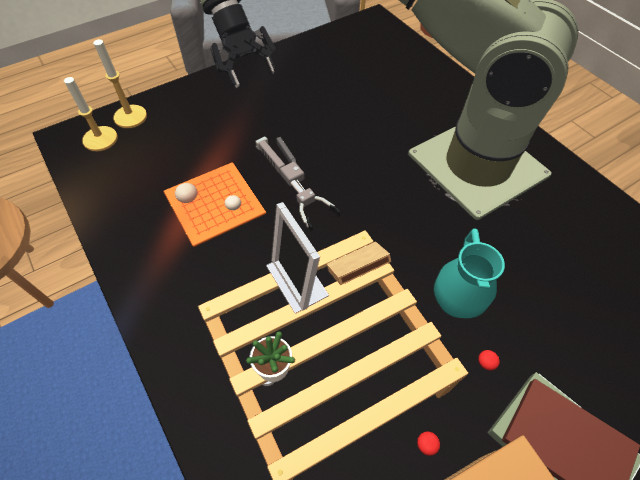

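View pics/t15.png

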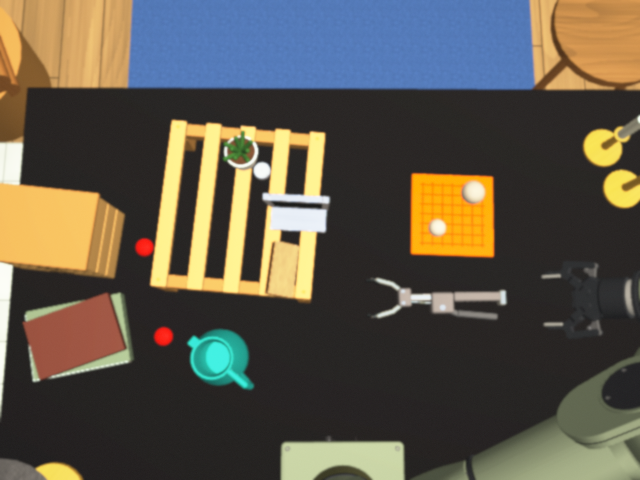

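Run:
```python
from h import *
from scipy.optimize import least_squares
for n in ['scene','top']:
    for k in (0,15):
        c=dict(np.load('pics/%s%d.npz'%(n,k)));P=cloud(c);C=c['color'][c['range_z']>0].astype(float)
        def fit(x,y,z,r,h,rad):
            m=(np.hypot(P[:,0]-x,P[:,1]-y)<rad)&(P[:,2]>z-.004)&(P[:,2]<.06)&(C.min(1)>100)&(C[:,0]-C[:,2]<80)
            Q=P[m]
            if len(Q)<20: return len(Q)
            f=lambda q: np.sqrt(((Q[:,0]-q[0])**2+(Q[:,1]-q[1])**2)/r**2+((Q[:,2]-q[2])/h)**2)-1
            s=least_squares(f,[x,y,z],loss='soft_l1',f_scale=.1,bounds=([x-.03,y-.03,z-.01],[x+.03,y+.03,z+.01]));return np.round(s.x,4),len(Q),np.percentile(Q[:,2],90).round(4)
        print(n,k,'stone',fit(.601,-.217,.02,.02,.012,.03),'mate',fit(.685,-.303,.024,.027,.016,.035))
        J=np.array([.4476,-.067,0]);d,y=uv(89.2)
        L=np.stack([(P-J)@d,(P-J)@y,P[:,2]],1);g=(C.min(1)>60)&(C.max(1)-C.min(1)<60)&(P[:,2]>.01)&(P[:,2]<.05)
        for nm,lo,hi in [('handle',-.28,-.187),('block',-.175,-.14),('head',-.083,-.064),('tip',-.05,.03)]:
            q=L[g&(L[:,0]>lo)&(L[:,0]<hi)&(abs(L[:,1])<.07)]
            if len(q):print('  ',nm,len(q),np.round([np.median(q[:,2]),np.percentile(q[:,1],2),np.percentile(q[:,1],98)],4))
```

```text
scene 0 stone 0 mate (array([ 0.6853, -0.3029,  0.0266]), 275, np.float64(0.0418))
   handle 388 [ 0.0274 -0.0099  0.0474]
   block 216 [ 0.0286 -0.01    0.0334]
   head 118 [ 0.0286 -0.0205  0.0173]
   tip 122 [ 0.0184 -0.0436  0.0408]
scene 15 stone (array([ 0.6035, -0.2179,  0.0224]), 163, np.float64(0.0338)) mate (array([ 0.6852, -0.303 ,  0.0266]), 279, np.float64(0.0418))
   handle 389 [ 0.0273 -0.0132  0.0434]
   block 220 [ 0.0282 -0.0111  0.0332]
   head 114 [ 0.0281 -0.0187  0.0195]
   tip 115 [ 0.0187 -0.0401  0.0432]
top 0 stone 0 mate (array([ 0.6854, -0.3028,  0.0261]), 353, np.float64(0.0426))
   handle 677 [ 0.0263 -0.008   0.0506]
   block 317 [ 0.0275 -0.0071  0.0358]
   head 167 [ 0.0273 -0.0192  0.0207]
   tip 174 [ 0.0182 -0.0414  0.0436]
top 15 stone (array([ 0.603 , -0.2195,  0.0214]), 188, np.float64(0.0346)) mate (array([ 0.6852, -0.3026,  0.0259]), 357, np.float64(0.0422))
   handle 656 [ 0.0266 -0.0104  0.0473]
   block 325 [ 0.0279 -0.0091  0.0355]
   head 162 [ 0.0278 -0.0167  0.0223]
   tip 173 [ 0.018  -0.0386  0.0462]
```

Everything is in place. The stone is on the trivet with its centre about 22 mm up, and the mate has not moved. The reacher is flat with its jaws open as at the start, and the hand is clear.

Run:
```python
from h import *
print(order.sign_off(),robot.current_t())
```

```text
the job is handed in; nothing more can be done
the job is handed in; nothing more can be done
```

The small stone is on the orange trivet and the reacher is lying flat where it started. I handed in at about 30 s of the 58 s allowed, and the sign-off gave no verdict.

**What I did:**
- I picked up the reacher with the hand leaning back about 45°, lever held at 53 mm.
- I went in under the shelf's open front and squeezed the jaws on the stone where it lay. I lifted it 18 mm and drew it straight out.
- I set it on the trivet, let go, centred the jaws around the stone and raised them straight off.
- I laid the reacher down, opened the hand and backed away.

**Last checks, from the scene and top cameras:**
- **Small stone:** at about (0.603, -0.219) m, centre 21–22 mm up. That is roughly 55 mm inside the trivet's edges and 120 mm from the bigger stone.
- **Bigger stone:** its measured position is unchanged to within 0.3 mm.
- **Reacher:** flat to within the depth noise (block and head tops level at about 28 mm). The jaw spread is the same as at the start, so the trigger is released.
- **Other objects and the shelf:** nothing looks shifted in the pictures. The tool force stayed within a few newtons at each check under the shelf.

**Readings that did not match what I expected:**
- Setting the stone down did not trip the 2.5 N contact stop. I judged it was resting from the drop in wrist torque, about 1 N of support, and from the depth data.
- After release the stone was almost touching the right jaw, because I had shifted the hand the wrong way. I moved back 7 mm before lifting.
- The fingers closed to about 43 mm on the stone instead of the stated 47 mm, but it stayed held throughout.
- The last network check for the bigger stone found nothing in the top picture. Its position above comes from the depth fit.

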